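# Seat the three silver rounds and ring the desk bell

## Robot

A 7-joint arm with a two-finger parallel gripper is mounted at the origin on the work surface. World frame = base frame: x ahead of the robot, y to its left, z up, the work surface at z = 0. Lengths are in mm, angles in rad, forces in N, time in s.
With the tool pointing down it reaches from about 400 to 875 mm from the base axis. Payload 4.4 kg.
Tool frame: the origin (TCP) lies midway between the tips of the shut fingers; the grasp point (between the pads) lies 19 mm behind it; z points along the fingers, y is the line along which they close (so a half turn about z gives the same grasp; the last joint's range is limited). The gripper opens to 85 mm and grips with 20 to 120 N. Pads are 22 mm wide; open, the fingers measure 114 mm over their backs; the gripper's body (76 mm by 85 mm) begins 54 mm behind the grasp point. The pads swing forward as they close: fully open they stand 13 mm farther back than shut.
Start: joints at [-1.302, 0.628, 0.038, 1.517, -0.027, 0.996, -0.02], TCP at [213.554, 613.932, 231.313] pointing down, gripper open.
Joint ranges: [-3.06, 3.06], [-0.37, 2.12], [-1.25, 1.32], [0.18, 2.47], [-1.1, 4.24], [0.23, 1.98], [-2.94, 2.94]. Speed limits (rad/s): [2.57, 2.57, 3.14, 3.14, 3.14, 3.14, 3.14].

## Interface

Orientations are given as [roll, pitch, yaw] about the fixed x, y, z axes, in that order (R = Rz(yaw) Ry(pitch) Rx(roll)).
In Python, from cell import monitor, cams, ctrl gives the robot as it stands.
- The arm moves only by the tool drive_tool, never from a script. Its argument "motion" is a list of rows, each an object with "fingers": the opening, from 0 (shut) to 1 (fully open); "linear": the shift along the tool's x, y, z in m, a list of three; "twist": the turn about the tool's z in rad. In form: [{"fingers": fingers, "linear": [x, y, z], "twist": twist}, ...]. A call has 1 to 5 rows; each row shifts and turns the commanded pose from where the row before left it, along the tool's axes as they then stand; what a row does not reach is not made up. A row lasts 1/12 s, in which the tool goes at most 41.7 mm and 7.16 degrees, less where a joint would pass 70% of its speed; a pose out of reach is approached as far as the arm can. A call with a gripper value outside its range is refused whole. The fingers move at their own pace and stop on an object; the grip force is fixed at half the most. Time passes only in rows, so rows that do not move let the fingers close. It gives the time, the measured TCP pose, the force, the opening and the grip force at its end, in the units of the state.
- monitor.read_state(): the state, without advancing time (a new reading comes with each control period).
- cams.get_image(name): name is "scene" or "top"; returns a dict with "color" (420x560x3 uint8, blue, green, red), "K" (3x3 intrinsics, pixels), "R" (3x3) and "t" (3): a world point X has camera coordinates R X + t. Camera axes: x right, y down, z forward; pixel columns grow to the right and rows downward; lengths in mm; the calibration is good to about 2 mm. A picture is of the moment at which its call begins. There is no depth.
- ctrl.finish_job(): hands the job in; it is judged then, once.
The state is a dict: "clock": time; "qpos": joint angles; "qd": joint speeds; "tau": joint torques, N m; "eef_pos": TCP position; "tool_rot": TCP orientation; "force": force on the tool from outside, world axes, zero at the start; "torque": the same for the moment, N m; "width": finger opening in mm; "gripper_force": force on a finger pad.
Only numpy, scipy, OpenCV 4.12 (cv2) and the standard library are available. Lean on these libraries where they do the work, as an engineer would, in place of code of your own. Each camera call takes 0.05 s, during which the arm holds its last target. There are 200 camera calls.

## Task

Make the set in the open coin box ready for the customer: with the closed fingertips, lightly press each silver round straight down until it lies level with its wooden block or slightly below, first the largest, then the middle-sized, then the smallest. Then lightly press the plunger on top of the desk bell to call the customer, and come clear. Nothing is to be gripped or lifted; do not press hard, and leave the box lid, magnifier, pen tray and coin tube alone.

Things in the scene. Friction and masses are not known exactly. Their poses are not given: they have to be found in the camera images.
- round_large: loose silver round, 66 mm across, 6 mm thick, about 155 g, star on its face, flat in a well of a square 84 mm wooden block in the coin box. Origin: centre of its underside, z up. At the start its face is at z = 0.044, 4 mm proud of the block's top (z = 0.040). The three blocks stand in a row 86 mm apart; which round is where varies.
- round_middle: loose silver round, 52 mm across, 6 mm thick, about 95 g, star on its face, flat in a well of a square 84 mm wooden block in the coin box. Origin: centre of its underside, z up. At the start its face is at z = 0.044, 4 mm proud of the block's top (z = 0.040). The three blocks stand in a row 86 mm apart; which round is where varies.
- round_small: loose silver round, 40 mm across, 6 mm thick, about 55 g, star on its face, flat in a well of a square 84 mm wooden block in the coin box. Origin: centre of its underside, z up. At the start its face is at z = 0.044, 4 mm proud of the block's top (z = 0.040). The three blocks stand in a row 86 mm apart; which round is where varies.
- seat_large (a joint): how far the seat under the largest round is pushed down, m: 0 at the start (round 4 mm proud), 0.004 with the face level with the block, 0.006 at the bottom stop (face 2 mm below the wood). It moves with the round at about 3 to 4 N and stays where it is left; above 0.003 counts as home.
- seat_middle (a joint): how far the seat under the middle-sized round is pushed down, m: 0 at the start (round 4 mm proud), 0.004 with the face level with the block, 0.006 at the bottom stop (face 2 mm below the wood). It moves with the round at about 3 to 4 N and stays where it is left; above 0.003 counts as home.
- seat_small (a joint): how far the seat under the smallest round is pushed down, m: 0 at the start (round 4 mm proud), 0.004 with the face level with the block, 0.006 at the bottom stop (face 2 mm below the wood). It moves with the round at about 3 to 4 N and stays where it is left; above 0.003 counts as home.
- coin_box: mahogany box, 170 x 276 mm, walls 46 mm high and 6 mm thick, fixed; origin under its centre. Its x axis points from the open front side to the hinge side, where the lid stands up to about 0.22 m; the hinge side faces roughly +y. The row of rounds runs along the box's y axis, at x = -0.036 of the box, 121 mm from the hinge side.
- box_lid (a joint): angle of the box's hinged lid, rad: 0 shut, about 1.7 to 1.8 as it stands open on its stays; leave it open.
- bell: desk bell with a wooden foot 84 mm across and a brass dome, 49 mm high without its plunger, fixed; origin: centre of its underside.
- bell_top (a point): centre of the top of the bell's brass plunger button, 22 mm across, 67 mm above the table; it moves down with the button.
- bell_plunger (a joint): how far the bell's plunger is pressed, m: 0 up, 0.006 fully down; springs back. It needs 1.5 N to start and 4.5 N at the bottom; more than 0.003 rings.
- magnifier: chrome stand magnifier, round foot 80 mm across, 140 mm tall, loose; origin: centre of the foot's underside. Leave alone.
- pen_tray: red lacquered open tray with pens, 70 x 200 x 18 mm, loose, long side along its y; origin: centre of its underside. Leave alone.
- coin_tube: clear plastic coin tube with a white cap, 47 mm across, 82 mm tall, loose; origin: centre of its underside. Leave alone.
There are look-alikes about, which are no part of the job. Leave any black or yellow look-alike of the round_middle alone. What is shaped like the round_small but purple is not meant.

How it is judged:
By the outcome, as a careful person would: the job done as asked, in the order asked, and still so for the second after the job is handed in, with the robot touching nothing.
It also fails if it takes over 56 s, if anything falls off the work surface, if the arm or the gripper's body presses on something with over 40 N, if the wrist force passes 120 N, or if a joint passes its speed limit or range.

## Working session

There is one attempt and no reset: what is moved stays moved. The work goes in short steps, Python scripts to look and compute and a tool call to move; the robot and the scene stay as the last step left them, time stands still between calls to the robot, and variables do not carry over. Pictures are saved under pics/ and viewed, at most 10 in all, crops included, and the job is handed in when it is done.

Besides the shell and the picture viewer there is one more tool, called after "Call:" as a command line: name --argument value ..., lists and objects as JSON in quotes. drive_tool: Moves the arm, as the interface text tells. Its arguments: {"type":"object","properties":{"motion":{"type":"array"}},"required":["motion"]}

```bash
mkdir -p pics
python3 - <<'E'
from cell import monitor,cams,ctrl
import cv2,pickle
d={n:cams.get_image(n) for n in("scene","top")}
pickle.dump(d,open('im.pkl','wb'))
for n in d: cv2.imwrite(f'pics/{n}0.png',d[n]["color"]); print(d[n]["K"],d[n]["R"],d[n]["t"])
print(monitor.read_state())
E
```

```text
[[474.85328538   0.         285.58109901]
 [  0.         474.85328538 214.7176313 ]
 [  0.           0.           1.        ]] [[-0.45343007  0.89101454 -0.02223214]
 [ 0.47446643  0.22018619 -0.85229083]
 [-0.7545083  -0.39700269 -0.52259552]] [ 217.43252122 -183.21853985 1532.60631023]
[[522.66165106   0.         276.75671175]
 [  0.         522.66165106 210.18510829]
 [  0.           0.           1.        ]] [[ 0.01537992 -0.99987666  0.00318263]
 [-0.99394568 -0.01563485 -0.10875445]
 [ 0.10879079 -0.00149072 -0.99406355]] [  42.37043711  519.01724231 1006.29947928]
{'clock': 0.1, 'qpos': array([-1.30179386,  0.62924195,  0.03843791,  1.51827059, -0.02696289,
        0.99627391, -0.01999508]), 'qd': array([ 5.11108342e-05, -3.17848371e-03, -2.03920352e-03, -2.87460578e-03,
        2.10446175e-03, -1.00441143e-03, -1.18284757e-03]), 'tau': array([ 3.12036078e-03, -5.64534760e+01,  1.23082124e+00, -1.93977535e+01,
        1.13910055e-02,  5.27510099e-03, -2.05387110e-06]), 'eef_pos': array([213.37497805, 613.3959992 , 230.48765901]), 'tool_rot': array([-3.13991718e+00,  4.31657321e-05,  2.80682082e+00]), 'force': array([-0.26985105,  0.76584816,  0.0760675 ]), 'torque': array([ 0.0173448 ,  0.01046764, -0.04820536]), 'gripper_force': 0.0, 'width': 85.36995281349705}
```

View pics/top0.png

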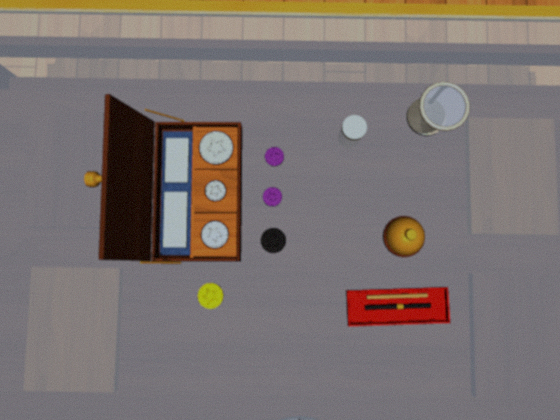

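View pics/scene0.png

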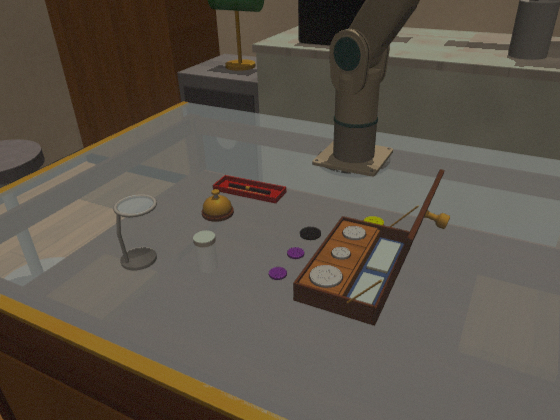

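The top view shows the silver rounds in the box at (216,148) large, (215,190) small and (215,234) middle. The look-alikes, purple (274,156) and (272,196), black (273,240) and yellow (210,296), all lie outside the box. The bell is at (404,237) with its plunger at about (410,234). The lid is on the left, on the hinge side.

```bash
cat > h.py <<'E'
import numpy as np,cv2,pickle
def ray(c,u,v,z):
    d=c["R"].T@np.linalg.inv(c["K"])@[u,v,1]; o=-c["R"].T@c["t"]
    return o+d*(z-o[2])/d[2]
def proj(c,X):
    p=c["K"]@(c["R"]@np.array(X)+c["t"]); return p[:2]/p[2]
E
python3 - <<'E'
from h import *
d=pickle.load(open('im.pkl','rb'))
wins={"top":[(190,125,240,262)],"scene":[(300,222,372,300)]}
for n,w in wins.items():
    c=d[n]; hsv=cv2.cvtColor(c["color"],cv2.COLOR_BGR2HSV)
    x0,y0,x1,y1=w[0]
    m=np.zeros(hsv.shape[:2],np.uint8); m[y0:y1,x0:x1]=((hsv[...,1]<90)&(hsv[...,2]>90))[y0:y1,x0:x1]*255
    m=cv2.morphologyEx(m,cv2.MORPH_CLOSE,np.ones((5,5)))
    for k in cv2.findContours(m,0,2)[0]:
        if cv2.contourArea(k)<100: continue
        (u,v),ax,_=cv2.fitEllipse(cv2.convexHull(k)); P=ray(c,u,v,44)
        print(n,np.round([u,v,*ax],1),P.round(1),'diam',round(ax[1]/c["K"][0,0]*(c["R"]@P+c["t"])[2],1))
c=d["top"]
big=cv2.resize(c["color"][120:265,150:290],None,fx=4,fy=4,interpolation=2)[:580]
b=lambda n,u0,v0,w,h,f:cv2.resize(d[n]["color"][v0:v0+h,u0:u0+w],None,fx=f,fy=f,interpolation=2)
out=np.zeros((600,800,3),np.uint8)
A=b("top",185,120,90,145,4);out[:580,:360]=A
out[:280,380:660]=b("top",377,209,56,56,5)
out[300:600,380:680]=b("scene",192,180,50,50,6)
cv2.imwrite('pics/crop1.png',out)
E
```

```text
top [214.3 234.1  27.1  27.5] [468.  170.8  44. ] diam 53.3
top [215.  190.3  20.6  21. ] [553.9 171.8  44. ] diam 41.1
top [215.7 147.3  33.3  33.9] [639.6 173.   44. ] diam 66.9
scene [363.8 286.6  28.3  34.2] [642.1 254.6  44. ] diam 66.6
scene [325.5 275.   20.9  31.9] [640.7 173.5  44. ] diam 64.4
scene [340.6 251.8  10.7  17.7] [554. 172.  44.] diam 38.2
scene [353.9 231.7  12.8  22.3] [468.  171.1  44. ] diam 51.0
scene [361.8 198.8  17.5  61.2] [315.6 136.9  44. ] diam 156.8
```

View pics/crop1.png

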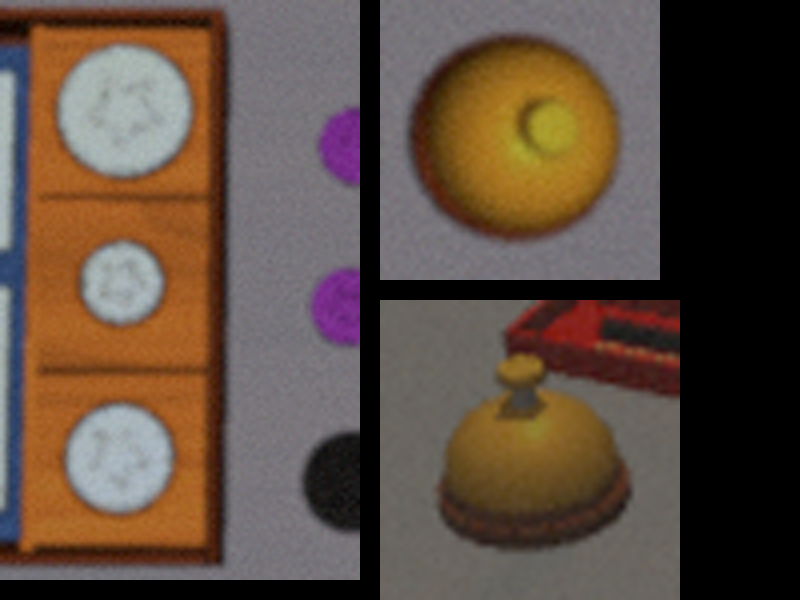

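Silver rounds, by fitted diameter: large (66.9 mm) at (640,173), small (41 mm) at (554,172) and middle (53 mm) at (468,171). They are the only silver ones and sit in the box wells. The purple, black and yellow look-alikes are all outside. The bell button is at (411,234) in the top view and (215.5,191) in the scene view. Next I raise the tool above the lid with the fingers shut.

Run:
```python
from h import *
d=pickle.load(open('im.pkl','rb'))
print(ray(d["top"],411,234.4,67),ray(d["scene"],215.5,191.3,67))
```

```text
[ 471.86099805 -204.80475691   67.        ] [ 473.99507886 -203.33403513   67.        ]
```

Call:
drive_tool --motion '[{"fingers": 0,"linear": [0,0,-0.025],"twist": 0},{"fingers": 0,"linear": [0,0,-0.03],"twist": 0},{"fingers": 0,"linear": [0,0,-0.03],"twist": 0},{"fingers": 0,"linear": [0,0,-0.03],"twist": 0},{"fingers": 0,"linear": [0,0,0],"twist": 0}]'

```text
clock: 0.52
eef_pos: [214.6, 616.6, 352.7]
tool_rot: [3.131, -0.0, 2.807]
force: [-0.4, 1.3, 0.9]
width: 25.1
gripper_force: 0.0
```

Call:
drive_tool --motion '[{"fingers": 0,"linear": [-0.015,-0.007,0],"twist": 0},{"fingers": 0,"linear": [-0.027,-0.014,0],"twist": 0},{"fingers": 0,"linear": [-0.027,-0.014,0],"twist": 0},{"fingers": 0,"linear": [-0.027,-0.014,0],"twist": 0},{"fingers": 0,"linear": [-0.027,-0.014,0],"twist": 0}]'

```text
clock: 0.93
eef_pos: [310.2, 511.2, 344.7]
tool_rot: [-3.138, 0.0, 2.806]
force: [0.4, 0.5, -0.4]
width: 0.3
gripper_force: 0.0
```

Call:
drive_tool --motion '[{"fingers": 0,"linear": [-0.027,-0.014,0],"twist": 0},{"fingers": 0,"linear": [-0.027,-0.014,0],"twist": 0},{"fingers": 0,"linear": [-0.027,-0.014,0],"twist": 0},{"fingers": 0,"linear": [-0.027,-0.014,0],"twist": 0},{"fingers": 0,"linear": [-0.027,-0.014,0],"twist": 0}]'

```text
clock: 1.35
eef_pos: [414.3, 400.5, 344.8]
tool_rot: [-3.139, -0.001, 2.806]
force: [0.7, -0.3, 0.5]
width: 0.0
gripper_force: 0.0
```

Call:
drive_tool --motion '[{"fingers": 0,"linear": [-0.027,-0.014,0],"twist": 0},{"fingers": 0,"linear": [-0.027,-0.014,0],"twist": 0},{"fingers": 0,"linear": [-0.027,-0.014,0],"twist": 0},{"fingers": 0,"linear": [-0.027,-0.014,0],"twist": 0},{"fingers": 0,"linear": [-0.027,-0.014,0],"twist": 0}]'

```text
clock: 1.77
eef_pos: [518.4, 290.2, 344.8]
tool_rot: [-3.139, -0.002, 2.806]
force: [0.3, 0.3, 0.6]
width: 0.1
gripper_force: 0.0
```

Call:
drive_tool --motion '[{"fingers": 0,"linear": [-0.027,-0.013,0],"twist": 0},{"fingers": 0,"linear": [-0.027,-0.013,0],"twist": 0},{"fingers": 0,"linear": [-0.027,-0.013,0],"twist": 0},{"fingers": 0,"linear": [-0.027,-0.013,0],"twist": 0},{"fingers": 0,"linear": [-0.02,-0.009,0],"twist": 0}]'

```text
clock: 2.18
eef_pos: [619.8, 188.7, 344.6]
tool_rot: [-3.138, -0.001, 2.803]
force: [0.4, -0.5, 0.3]
width: 0.1
gripper_force: 0.0
```

Call:
drive_tool --motion '[{"fingers": 0,"linear": [0,0,0],"twist": 0},{"fingers": 0,"linear": [0,0,0],"twist": 0},{"fingers": 0,"linear": [0,0,0],"twist": 0}]'

```text
clock: 2.43
eef_pos: [617.8, 193.3, 345.1]
tool_rot: [-3.141, -0.003, 2.807]
force: [0.6, 0.6, -0.8]
width: 0.1
gripper_force: 0.0
```

Call:
drive_tool --motion '[{"fingers": 0,"linear": [-0.014,-0.006,0.015],"twist": 0},{"fingers": 0,"linear": [-0.014,-0.006,0.025],"twist": 0},{"fingers": 0,"linear": [0,0,0.03],"twist": 0},{"fingers": 0,"linear": [0,0,0.03],"twist": 0},{"fingers": 0,"linear": [0,0,0.03],"twist": 0}]'

```text
clock: 2.85
eef_pos: [640.7, 173.0, 214.2]
tool_rot: [-3.141, -0.001, 2.808]
force: [0.7, -0.2, -0.7]
width: 0.1
gripper_force: 0.0
```

Call:
drive_tool --motion '[{"fingers": 0,"linear": [0,0,0.03],"twist": 0},{"fingers": 0,"linear": [0,0,0.03],"twist": 0},{"fingers": 0,"linear": [0,0,0.03],"twist": 0},{"fingers": 0,"linear": [0,0,0.02],"twist": 0},{"fingers": 0,"linear": [0,0,0],"twist": 0}]'

```text
clock: 3.27
eef_pos: [636.8, 172.5, 100.6]
tool_rot: [-3.136, -0.009, 2.808]
force: [0.6, 0.4, -0.7]
width: -0.5
gripper_force: 0.0
```

Call:
drive_tool --motion '[{"fingers": 0,"linear": [0,0,0],"twist": 0},{"fingers": 0,"linear": [0,0,0],"twist": 0},{"fingers": 0,"linear": [0,0,0],"twist": 0}]'

```text
clock: 3.52
eef_pos: [642.6, 173.3, 108.2]
tool_rot: [3.14, 0.003, 2.807]
force: [0.2, -0.3, 0.4]
width: 0.0
gripper_force: 0.0
```

Call:
drive_tool --motion '[{"fingers": 0,"linear": [0,0,0.015],"twist": 0},{"fingers": 0,"linear": [0,0,0.015],"twist": 0},{"fingers": 0,"linear": [0,0,0.01],"twist": 0},{"fingers": 0,"linear": [0,0,0.005],"twist": 0},{"fingers": 0,"linear": [0,0,0],"twist": 0}]'

```text
clock: 3.93
eef_pos: [641.1, 172.8, 60.9]
tool_rot: [-3.141, -0.001, 2.807]
force: [-0.6, -0.1, 0.7]
width: -0.1
gripper_force: 0.0
```

Call:
drive_tool --motion '[{"fingers": 0,"linear": [0,0,0],"twist": 0},{"fingers": 0,"linear": [0,0,0],"twist": 0},{"fingers": 0,"linear": [0,0,0],"twist": 0},{"fingers": 0,"linear": [0,0,0],"twist": 0},{"fingers": 0,"linear": [0,0,0],"twist": 0}]'

```text
clock: 4.35
eef_pos: [641.7, 172.9, 61.8]
tool_rot: [3.141, 0.001, 2.807]
force: [0.3, 0.9, 0.3]
width: 0.1
gripper_force: 0.0
```

Call:
drive_tool --motion '[{"fingers": 0,"linear": [0,0,0.005],"twist": 0},{"fingers": 0,"linear": [0,0,0.005],"twist": 0},{"fingers": 0,"linear": [0,0,0.003],"twist": 0},{"fingers": 0,"linear": [0,0,0.001],"twist": 0},{"fingers": 0,"linear": [0,0,0.001],"twist": 0}]'

```text
clock: 4.77
eef_pos: [641.0, 172.8, 45.7]
tool_rot: [-3.141, -0.001, 2.807]
force: [-0.5, -0.2, 0.1]
width: 0.3
gripper_force: 0.0
```

Call:
drive_tool --motion '[{"fingers": 0,"linear": [0,0,0.001],"twist": 0},{"fingers": 0,"linear": [0,0,0.001],"twist": 0},{"fingers": 0,"linear": [0,0,0.001],"twist": 0},{"fingers": 0,"linear": [0,0,0.001],"twist": 0},{"fingers": 0,"linear": [0,0,0],"twist": 0}]'

```text
clock: 5.18
eef_pos: [641.5, 172.8, 42.3]
tool_rot: [3.141, 0.0, 2.807]
force: [0.5, -0.7, 0.3]
width: -0.3
gripper_force: 0.1
```

Call:
drive_tool --motion '[{"fingers": 0,"linear": [0,0,0.001],"twist": 0},{"fingers": 0,"linear": [0,0,0.001],"twist": 0}]'

```text
clock: 5.35
eef_pos: [641.5, 172.9, 40.5]
tool_rot: [3.141, 0.0, 2.807]
force: [0.7, -1.2, 2.7]
width: -0.3
gripper_force: 0.9
```

Call:
drive_tool --motion '[{"fingers": 0,"linear": [0,0,0.001],"twist": 0},{"fingers": 0,"linear": [0,0,0],"twist": 0}]'

```text
clock: 5.52
eef_pos: [641.5, 172.9, 39.2]
tool_rot: [3.141, 0.0, 2.807]
force: [0.7, 0.1, 0.1]
width: -0.0
gripper_force: 0.2
```

Call:
drive_tool --motion '[{"fingers": 0,"linear": [0,0,-0.005],"twist": 0},{"fingers": 0,"linear": [0,0,-0.01],"twist": 0},{"fingers": 0,"linear": [0,0,-0.015],"twist": 0},{"fingers": 0,"linear": [0,0,-0.01],"twist": 0},{"fingers": 0,"linear": [0.01,-0.004,0],"twist": 0}]'

```text
clock: 5.93
eef_pos: [634.7, 172.7, 82.8]
tool_rot: [3.137, 0.007, 2.806]
force: [0.5, -0.7, 1.3]
width: 0.3
gripper_force: 0.0
```

Call:
drive_tool --motion '[{"fingers": 0,"linear": [0.022,-0.008,0],"twist": 0},{"fingers": 0,"linear": [0.022,-0.008,0],"twist": 0},{"fingers": 0,"linear": [0.022,-0.008,0],"twist": 0},{"fingers": 0,"linear": [0.022,-0.008,0],"twist": 0},{"fingers": 0,"linear": [0.022,-0.008,0],"twist": 0}]'

```text
clock: 6.35
eef_pos: [513.0, 170.9, 80.3]
tool_rot: [3.141, 0.001, 2.807]
force: [-0.6, 0.1, -0.8]
width: -0.1
gripper_force: 0.0
```

Call:
drive_tool --motion '[{"fingers": 0,"linear": [0.022,-0.008,0],"twist": 0},{"fingers": 0,"linear": [0.015,-0.005,0],"twist": 0},{"fingers": 0,"linear": [0.006,-0.002,0],"twist": 0},{"fingers": 0,"linear": [0,0,0],"twist": 0},{"fingers": 0,"linear": [0,0,0],"twist": 0}]'

```text
clock: 6.77
eef_pos: [469.6, 171.1, 79.9]
tool_rot: [3.14, 0.002, 2.807]
force: [0.7, 0.4, 0.4]
width: 0.1
gripper_force: 0.0
```

Call:
drive_tool --motion '[{"fingers": 0,"linear": [0,0,0],"twist": 0},{"fingers": 0,"linear": [0,0,0],"twist": 0},{"fingers": 0,"linear": [0,0,0],"twist": 0}]'

```text
clock: 7.02
eef_pos: [469.1, 170.6, 79.3]
tool_rot: [3.141, 0.001, 2.806]
force: [1.0, -0.5, -0.1]
width: 0.1
gripper_force: 0.0
```

```bash
cat > chk.py <<'E'
from h import *
from cell import cams
import sys
c=cams.get_image("scene"); cv2.imwrite(f'pics/{sys.argv[1]}.png',cv2.resize(c["color"][200:300,270:420],None,fx=5,fy=5,interpolation=2))
hsv=cv2.cvtColor(c["color"],cv2.COLOR_BGR2HSV)
m=np.zeros(hsv.shape[:2],np.uint8); m[222:290,306:372]=((hsv[...,1]<90)&(hsv[...,2]>90))[222:290,306:372]*255
m=cv2.morphologyEx(m,cv2.MORPH_CLOSE,np.ones((5,5)))
for k in cv2.findContours(m,0,2)[0]:
    if cv2.contourArea(k)>100:
        (u,v),ax,_=cv2.fitEllipse(cv2.convexHull(k)); print(np.round([u,v,*ax],1))
print([proj(c,[640.5,173.2,z]).round(1) for z in(44,39)])
E
python3 chk.py look1
```

```text
[325.7 276.9  20.7  32.5]
[379.7 263.5  21.8  84.6]
[340.5 251.5   9.9  17.2]
[ 17465.3 -16703.9    460.6  48130.5]
[array([325.4, 274.9]), array([325.4, 276.8])]
```

View pics/look1.png

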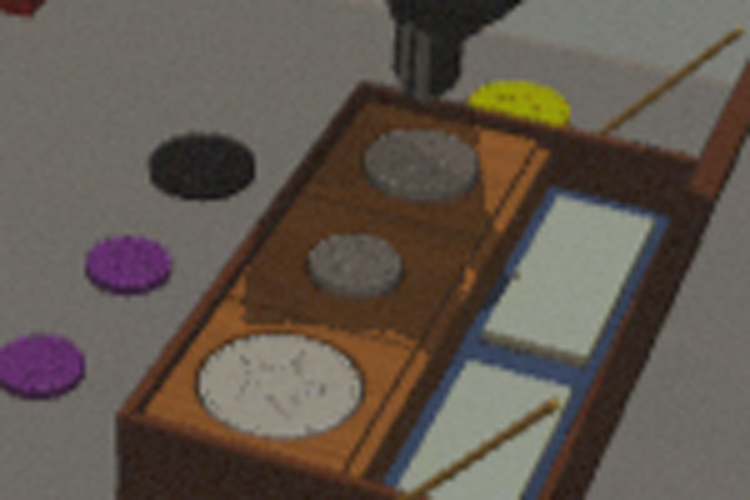

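The large round at crop (280,385) now sits flush: its centre moved from v=275.0 to 276.9, which matches z of about 39. The middle and small rounds are still proud. Next is the middle round.

Call:
drive_tool --motion '[{"fingers": 0,"linear": [0.001,0,0.01],"twist": 0},{"fingers": 0,"linear": [0,0,0.012],"twist": 0},{"fingers": 0,"linear": [0,0,0.006],"twist": 0},{"fingers": 0,"linear": [0,0,0.003],"twist": 0},{"fingers": 0,"linear": [0,0,0.001],"twist": 0}]'

```text
clock: 7.48
eef_pos: [466.6, 170.8, 46.4]
tool_rot: [-3.141, -0.001, 2.807]
force: [-0.4, -0.0, 0.7]
width: -0.1
gripper_force: 0.0
```

Call:
drive_tool --motion '[{"fingers": 0,"linear": [0,0,0.001],"twist": 0},{"fingers": 0,"linear": [0,0,0.001],"twist": 0},{"fingers": 0,"linear": [0,0,0.001],"twist": 0},{"fingers": 0,"linear": [0,0,0.001],"twist": 0},{"fingers": 0,"linear": [0,0,0],"twist": 0}]'

```text
clock: 7.9
eef_pos: [467.3, 171.1, 43.5]
tool_rot: [3.141, 0.0, 2.807]
force: [0.9, -0.5, -0.3]
width: -0.2
gripper_force: 0.0
```

Call:
drive_tool --motion '[{"fingers": 0,"linear": [0,0,0.001],"twist": 0},{"fingers": 0,"linear": [0,0,0.001],"twist": 0}]'

```text
clock: 8.07
eef_pos: [467.3, 171.1, 41.5]
tool_rot: [3.141, 0.0, 2.807]
force: [0.4, 0.6, 1.8]
width: 0.3
gripper_force: 1.1
```

Call:
drive_tool --motion '[{"fingers": 0,"linear": [0,0,0.001],"twist": 0},{"fingers": 0,"linear": [0,0,0.001],"twist": 0},{"fingers": 0,"linear": [0,0,0],"twist": 0}]'

```text
clock: 8.32
eef_pos: [467.3, 171.1, 39.2]
tool_rot: [3.141, 0.0, 2.807]
force: [-0.8, -0.0, 0.5]
width: 0.1
gripper_force: 0.3
```

Call:
drive_tool --motion '[{"fingers": 0,"linear": [0,0,-0.005],"twist": 0},{"fingers": 0,"linear": [0,0,-0.01],"twist": 0},{"fingers": 0,"linear": [0,0,-0.015],"twist": 0},{"fingers": 0,"linear": [0,0,-0.01],"twist": 0},{"fingers": 0,"linear": [-0.01,0.0035,0],"twist": 0}]'

```text
clock: 8.73
eef_pos: [476.7, 171.5, 81.6]
tool_rot: [3.141, -0.0, 2.808]
force: [-0.3, 0.8, -0.5]
width: -0.0
gripper_force: 0.0
```

Call:
drive_tool --motion '[{"fingers": 0,"linear": [-0.02,0.007,0],"twist": 0},{"fingers": 0,"linear": [-0.02,0.007,0],"twist": 0},{"fingers": 0,"linear": [-0.02,0.007,0],"twist": 0},{"fingers": 0,"linear": [-0.0115,0.005,0],"twist": 0},{"fingers": 0,"linear": [0,0,0],"twist": 0}]'

```text
clock: 9.15
eef_pos: [557.4, 172.0, 80.4]
tool_rot: [3.139, 0.004, 2.805]
force: [0.6, 0.1, -0.1]
width: -0.3
gripper_force: 0.0
```

Call:
drive_tool --motion '[{"fingers": 0,"linear": [0,0,0],"twist": 0},{"fingers": 0,"linear": [0,0,0],"twist": 0},{"fingers": 0,"linear": [0,0,0],"twist": 0},{"fingers": 0,"linear": [0,0,0],"twist": 0},{"fingers": 0,"linear": [0,0,0],"twist": 0}]'

```text
clock: 9.57
eef_pos: [553.1, 172.2, 79.4]
tool_rot: [-3.141, -0.001, 2.807]
force: [-0.2, 0.1, 0.9]
width: 0.1
gripper_force: 0.0
```

```bash
python3 chk.py look2
```

```text
[325.6 276.6  20.3  30.7]Traceback (most recent call last):
  File "chk.py", line 10, in <module>
    (u,v),ax,_=cv2.fitEllipse(cv2.convexHull(k)); print(np.round([u,v,*ax],1))
               ~~~~~~~~~~~~~~^^^^^^^^^^^^^^^^^^^
cv2.error: OpenCV(4.12.0) /io/opencv/modules/imgproc/src/shapedescr.cpp:361: error: (-201:Incorrect size of input array) There should be at least 5 points to fit the ellipse in function 'fitEllipseNoDirect'
```

View pics/look2.png

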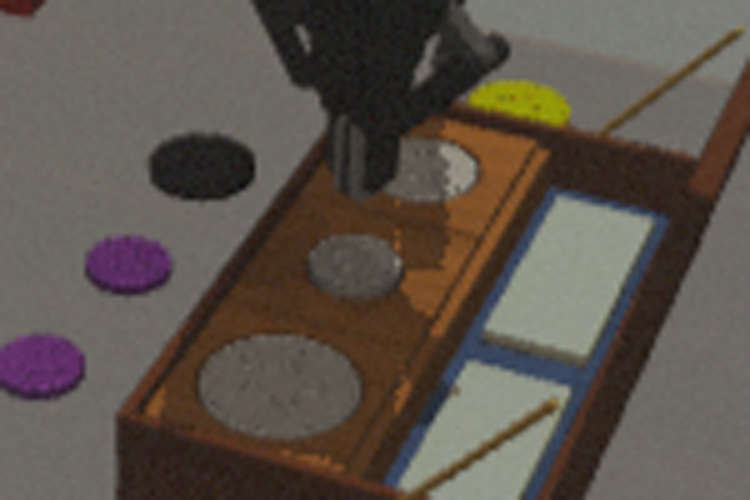

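The middle round at crop (435,170), partly hidden, shows no proud edge. The large round is still flush at (280,385), and the small round at (355,266) is still proud. Next I press the small round.

Call:
drive_tool --motion '[{"fingers": 0,"linear": [-0.001,0,0.01],"twist": 0},{"fingers": 0,"linear": [0,0,0.012],"twist": 0},{"fingers": 0,"linear": [0,0,0.006],"twist": 0},{"fingers": 0,"linear": [0,0,0.003],"twist": 0},{"fingers": 0,"linear": [0,0,0.001],"twist": 0}]'

```text
clock: 10.03
eef_pos: [553.9, 171.5, 45.9]
tool_rot: [-3.14, -0.002, 2.807]
force: [0.3, 1.2, 0.4]
width: 0.1
gripper_force: 0.0
```

Call:
drive_tool --motion '[{"fingers": 0,"linear": [0,0,0.001],"twist": 0},{"fingers": 0,"linear": [0,0,0.001],"twist": 0},{"fingers": 0,"linear": [0,0,0.001],"twist": 0},{"fingers": 0,"linear": [0,0,0.001],"twist": 0},{"fingers": 0,"linear": [0,0,0],"twist": 0}]'

```text
clock: 10.45
eef_pos: [554.9, 171.9, 43.5]
tool_rot: [3.141, 0.0, 2.807]
force: [0.3, -0.2, 0.2]
width: 0.3
gripper_force: 0.0
```

Call:
drive_tool --motion '[{"fingers": 0,"linear": [0,0,0.001],"twist": 0},{"fingers": 0,"linear": [0,0,0.001],"twist": 0}]'

```text
clock: 10.62
eef_pos: [554.9, 171.8, 41.6]
tool_rot: [3.141, 0.0, 2.807]
force: [1.0, 0.2, 1.9]
width: 0.6
gripper_force: 1.3
```

Call:
drive_tool --motion '[{"fingers": 0,"linear": [0,0,0.001],"twist": 0},{"fingers": 0,"linear": [0,0,0.001],"twist": 0},{"fingers": 0,"linear": [0,0,0],"twist": 0}]'

```text
clock: 10.87
eef_pos: [554.9, 171.9, 39.2]
tool_rot: [3.141, 0.0, 2.807]
force: [0.2, 0.3, 1.2]
width: -0.3
gripper_force: 0.5
```

Call:
drive_tool --motion '[{"fingers": 0,"linear": [0,0,-0.005],"twist": 0},{"fingers": 0,"linear": [0,0,-0.01],"twist": 0},{"fingers": 0,"linear": [0,0,-0.025],"twist": 0},{"fingers": 0,"linear": [0,0,-0.025],"twist": 0},{"fingers": 0,"linear": [0,-0.01,-0.02],"twist": 0}]'

```text
clock: 11.28
eef_pos: [552.3, 164.7, 126.5]
tool_rot: [3.139, 0.001, 2.809]
force: [0.5, 0.1, 0.8]
width: -0.3
gripper_force: 0.0
```

Call:
drive_tool --motion '[{"fingers": 0,"linear": [-0.004,-0.025,0],"twist": 0},{"fingers": 0,"linear": [-0.004,-0.03,0],"twist": 0},{"fingers": 0,"linear": [-0.004,-0.03,0],"twist": 0},{"fingers": 0,"linear": [-0.004,-0.03,0],"twist": 0},{"fingers": 0,"linear": [-0.004,-0.03,0],"twist": 0}]'

```text
clock: 11.7
eef_pos: [522.3, 17.6, 125.2]
tool_rot: [3.141, 0.001, 2.807]
force: [0.5, 0.4, -0.3]
width: -0.4
gripper_force: 0.0
```

Call:
drive_tool --motion '[{"fingers": 0,"linear": [-0.004,-0.03,0],"twist": 0},{"fingers": 0,"linear": [-0.004,-0.03,0],"twist": 0},{"fingers": 0,"linear": [-0.004,-0.03,0],"twist": 0},{"fingers": 0,"linear": [-0.004,-0.03,0],"twist": 0},{"fingers": 0,"linear": [-0.004,-0.03,0],"twist": 0}]'

```text
clock: 12.12
eef_pos: [491.9, -130.9, 125.1]
tool_rot: [3.142, 0.001, 2.807]
force: [0.6, -0.8, 0.1]
width: -0.2
gripper_force: 0.0
```

Call:
drive_tool --motion '[{"fingers": 0,"linear": [-0.003,-0.03,0],"twist": 0},{"fingers": 0,"linear": [-0.003,-0.03,0],"twist": 0},{"fingers": 0,"linear": [0,0,0],"twist": 0},{"fingers": 0,"linear": [0,0,0],"twist": 0},{"fingers": 0,"linear": [0,0,0],"twist": 0}]'

```text
clock: 12.53
eef_pos: [478.4, -187.6, 124.8]
tool_rot: [3.141, 0.0, 2.807]
force: [0.7, -0.0, 0.5]
width: 0.0
gripper_force: 0.0
```

Call:
drive_tool --motion '[{"fingers": 0,"linear": [0,0,0],"twist": 0},{"fingers": 0,"linear": [0,0,0],"twist": 0},{"fingers": 0,"linear": [0,0,0],"twist": 0}]'

```text
clock: 12.78
eef_pos: [478.6, -186.8, 124.4]
tool_rot: [3.141, -0.0, 2.809]
force: [-0.6, -0.1, 1.1]
width: -0.1
gripper_force: 0.0
```

```bash
sed -i 's/>100:/>100 and len(cv2.convexHull(k))>8:/' chk.py; python3 chk.py look3
```

```text
[325.7 276.9  20.7  32.5]
[340.6 253.6  11.2  17.8]
[353.7 233.4  12.8  22.4]
[array([325.4, 274.9]), array([325.4, 276.8])]
```

View pics/look3.png

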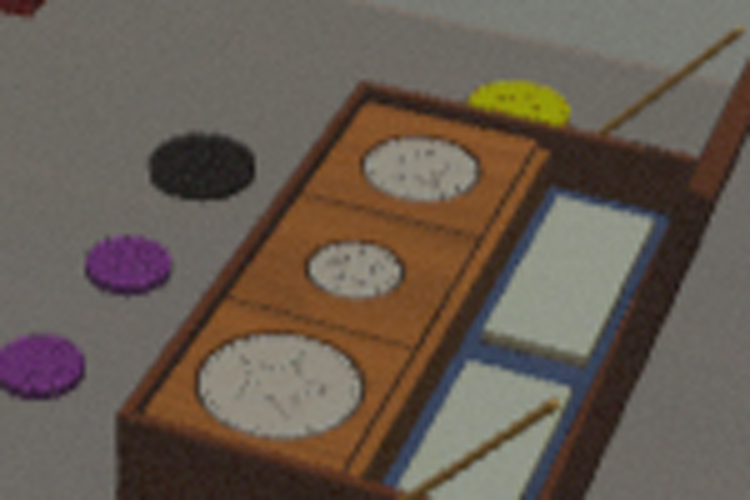

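All three rounds lie flush, at crop (280,385), (355,270) and (420,168), each shifted about 1.8 px down. The bell is next.

Call:
drive_tool --motion '[{"fingers": 0,"linear": [0,-0.009,0],"twist": 0},{"fingers": 0,"linear": [0,-0.009,0.01],"twist": 0},{"fingers": 0,"linear": [0,0,0.015],"twist": 0},{"fingers": 0,"linear": [0,0,0.012],"twist": 0},{"fingers": 0,"linear": [0,0,0.008],"twist": 0}]'

```text
clock: 13.25
eef_pos: [471.0, -206.1, 77.7]
tool_rot: [-3.141, -0.002, 2.805]
force: [-0.6, 0.1, -0.2]
width: -0.0
gripper_force: 0.0
```

Call:
drive_tool --motion '[{"fingers": 0,"linear": [0,0,0.005],"twist": 0},{"fingers": 0,"linear": [0,0,0.002],"twist": 0},{"fingers": 0,"linear": [0,0,0],"twist": 0},{"fingers": 0,"linear": [0,0,0],"twist": 0},{"fingers": 0,"linear": [0,0,0],"twist": 0}]'

```text
clock: 13.67
eef_pos: [472.7, -205.2, 72.8]
tool_rot: [-3.142, 0.001, 2.807]
force: [0.6, 0.5, -0.8]
width: -0.4
gripper_force: 0.0
```

Call:
drive_tool --motion '[{"fingers": 0,"linear": [0,0,0.002],"twist": 0},{"fingers": 0,"linear": [0,0,0.001],"twist": 0},{"fingers": 0,"linear": [0,0,0.001],"twist": 0},{"fingers": 0,"linear": [0,0,0.001],"twist": 0}]'

```text
clock: 14.0
eef_pos: [472.4, -205.1, 67.3]
tool_rot: [-3.142, 0.0, 2.807]
force: [0.1, -0.5, -0.1]
width: 0.1
gripper_force: 0.0
```

Call:
drive_tool --motion '[{"fingers": 0,"linear": [0,0,0.001],"twist": 0},{"fingers": 0,"linear": [0,0,0.001],"twist": 0},{"fingers": 0,"linear": [0,0,0.001],"twist": 0},{"fingers": 0,"linear": [0,0,0.001],"twist": 0},{"fingers": 0,"linear": [0,0,0],"twist": 0}]'

```text
clock: 14.42
eef_pos: [472.3, -205.1, 63.2]
tool_rot: [3.142, 0.0, 2.807]
force: [-0.8, 0.5, 2.6]
width: -0.1
gripper_force: 1.6
```

Call:
drive_tool --motion '[{"fingers": 0,"linear": [0,0,0.001],"twist": 0},{"fingers": 0,"linear": [0,0,0],"twist": 0},{"fingers": 0,"linear": [0,0,0],"twist": 0}]'

```text
clock: 14.67
eef_pos: [472.4, -205.0, 62.3]
tool_rot: [3.142, 0.0, 2.807]
force: [0.3, 1.3, 4.1]
width: -0.3
gripper_force: 1.8
```

Call:
drive_tool --motion '[{"fingers": 0,"linear": [0,0,-0.005],"twist": 0},{"fingers": 0,"linear": [0,0,-0.01],"twist": 0},{"fingers": 0,"linear": [0,0,-0.03],"twist": 0},{"fingers": 0,"linear": [0,0,-0.03],"twist": 0},{"fingers": 0,"linear": [0,0,-0.03],"twist": 0}]'

```text
clock: 15.08
eef_pos: [471.6, -204.9, 168.8]
tool_rot: [-3.142, -0.001, 2.807]
force: [0.4, -1.0, 0.2]
width: -0.0
gripper_force: 0.0
```

Call:
drive_tool --motion '[{"fingers": 0,"linear": [0,0,-0.015],"twist": 0},{"fingers": 0,"linear": [0,0,0],"twist": 0},{"fingers": 0,"linear": [0,0,0],"twist": 0},{"fingers": 0,"linear": [0,0,0],"twist": 0},{"fingers": 0,"linear": [0,0,0],"twist": 0}]'

```text
clock: 15.5
eef_pos: [471.4, -204.7, 181.3]
tool_rot: [3.142, -0.002, 2.807]
force: [0.3, 1.1, -0.2]
width: 0.1
gripper_force: 0.0
```

The plunger went down about 4.7 mm at 4 N, past the ringing point, and the arm is clear.

```bash
python3 -c "
from cell import ctrl
print(ctrl.finish_job())"
```

```text
the job is handed in; nothing more can be done
None
```

The three rounds were pressed flush in the order large, middle, small, the bell plunger was pressed about 4.7 mm (past its 3 mm ringing point), and the job was handed in with the arm clear at 15.5 s.

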